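# Wind the musical cake stand and hold its cover ready above the cake

## Robot

A 6-joint arm with a two-finger parallel gripper is mounted at the origin on the work surface. World frame = base frame: x ahead of the robot, y to its left, z up, the work surface at z = 0. Lengths are in mm, angles in rad, forces in N, time in s.
With the tool pointing down it reaches from about 300 to 775 mm from the base axis. Payload 14.6 kg.
Tool frame: the origin (TCP) lies midway between the tips of the shut fingers; the grasp point (between the pads) lies 19 mm behind it; z points along the fingers, y is the line along which they close (so a half turn about z gives the same grasp; the last joint's range is limited). The gripper opens to 94 mm and grips with 3 to 60 N. Pads are 16 mm wide; open, the fingers measure 119 mm over their backs; the gripper's body (75 mm by 177 mm) begins 78 mm behind the grasp point.
Start: joints at [-1.293, 0.3, 1.521, -0, 1.321, -0.067], TCP at [185.897, -517.621, 205.446] pointing down, gripper open.
Joint ranges: [-3.03, 3.03], [-0.79, 2.21], [0.23, 2.52], [-1.04, 4.18], [0, 3.07], [-2.55, 2.55]. Speed limits (rad/s): [2.22, 2.22, 2.57, 3.14, 3.14, 3.14].

## Interface

Orientations are given as [roll, pitch, yaw] about the fixed x, y, z axes, in that order (R = Rz(yaw) Ry(pitch) Rx(roll)).
In Python, from cell import * gives the robot as it stands. The module is installed in compiled form; this text tells all that it offers.
- The arm moves only by the tool servo_tool, never from a script. Its argument "motion" is a list of rows, each an object of numbers: "wx", "wy", "wz": the turn, a rotation vector about the tool's x, y, z in units of 2 rad (1.0 is 2 rad); "dx", "dy", "dz": the shift along the tool's x, y, z in units of 10 cm (1.0 is 10 cm); "fingers": the closure, from -1 (fully open) to 1 (shut). In form: [{"wx": .., "wy": .., "wz": .., "dx": .., "dy": .., "dz": .., "fingers": ..}, ...]. A call has 1 to 10 rows; each row is the pose to reach, as a shift and turn from the pose commanded when the call began, along the tool's axes at that moment; what a row does not reach only later rows make up. A row lasts 1/10 s, in which the tool goes at most 50 mm and 8.59 degrees, less where a joint would pass 70% of its speed; a pose out of reach is approached as far as the arm can. A call with a number of a shift or a turn outside -1 to 1 is refused whole. A call with a gripper value outside its range is refused whole. The fingers move at their own pace and stop on an object; "newtons" is the grip in N (left out, the last holds). Time passes only in rows, so rows that repeat a pose let the fingers close. It gives the time, the measured TCP pose, the force, the opening and the grip force at its end, in the units of the state.
- read_state(): the state, without advancing time (a new reading comes with each control period).
- camera(name): name is "scene" or "top"; returns a dict with "image" (400x640x3 uint8, red, green, blue), "fx", "fy", "cx", "cy" (pixels), "R" (3x3) and "t" (3): a world point X has camera coordinates R X + t. Camera axes: x right, y down, z forward; pixel columns grow to the right and rows downward; lengths in mm; the calibration is good to about 2 mm. A picture is of the moment at which its call begins. There is no depth.
- sign_off(): hands the job in; it is judged then, once.
Trained networks look in a picture, given as the dict that the camera call returned (one of the last four; its "shot" number tells which), for a name from the list of things; names that differ only in an ending like _2 or _b are one class to them, and where a whole thing is asked for, a point or a joint stands for the part that bears it (a point fixed in the world has none). Each returns a list of dicts, best first, with "conf" (0 to 1); they miss things now and then, are a little off and sometimes report something else, mostly with a low value. They report only what shows in the picture. A call takes as long as a camera call. They do not tell look-alikes from the thing itself.
- spot_in(query, picture): "location" ([column, row] in pixels, amid what is visible of it).
- trace(query, picture): "pixels" (400x640 bool, what is visible of it) and "location" ([column, row] in pixels, amid what is visible of it).
The state is a dict: "clock": time; "joints": joint angles; "qd": joint speeds; "effort": joint torques, N m; "eef_pos": TCP position; "eef_rot": TCP orientation; "wrist_force": force on the tool from outside, world axes, zero at the start; "moment": the same for the moment, N m; "finger_gap": finger opening in mm; "finger_force": force on a finger pad.
Only numpy, scipy, OpenCV 4.12 (cv2) and the standard library are available. Lean on these libraries where they do the work, as an engineer would, in place of code of your own. Each camera call takes 0.05 s, during which the arm holds its last target. There are 200 camera calls.

## Task

First wind the brass key of the musical cake stand clockwise, a part turn at a time, until it is fully wound. Then pick up the clear cake cover by its wooden handle, carry it over the plate rack, and finish holding it still, level, centred and squared up over the stand's white plate with its rim about a centimetre above the plate and the cake inside, so that the host can slip a doily under the rim: do not let go or set it down, and the program ends while still holding it. Do not bump the stand, the cake or the rack with the cover, and leave the other things on the worktop where they are.

Things in the scene. Friction and masses are not known exactly. Their poses are not given: they have to be found in the camera images.
- key (a joint): how far the brass key of the cake stand has been wound, rad: 0 = unwound, 3.2 = fully wound, a hard stop; anything above 2.85 counts as fully wound. It grows as the key turns clockwise seen from above. It starts part wound (0 to 0.6) and stays where it is left: a ratchet-like friction of 0.10 N m holds it, and the spring adds 0.02 N m per rad.
- key_grip (a point): centre of the key's wing, the place to grip; it turns with the key about the upright key axis (z, up). The wing is an upright brass plate 46 mm long along this point's x, 8 mm thick along its y, 26 mm tall, centred 78 mm above the worktop and 33 mm above the key housing's top; a 10 mm thick shaft runs up to it.
- stand: musical cake stand, grey, fixed to the worktop: a base 170 x 110 x 45 mm (x, y, z) with a white ceramic plate 200 x 135 mm on it, plate top 53 mm above the worktop. On its -y side a grey key housing 90 mm wide and 45 mm tall reaches out to 170 mm from the centre; the key's axis is 135 mm from the centre along -y. Origin: centre of the underside; x along the plate's long side, z up.
- plate (a point): centre of the top face of the stand's white plate (53 mm above the worktop); x along the plate's long side, z up.
- loaf: loaf cake, brown with cream icing, 120 x 62 x 50 mm, loose in the middle of the plate and lying along the plate's x. Origin: centre of its underside.
- cover: clear box-shaped cake cover, open below, with a brass strip round its rim: outside 170 (x) x 110 (y) x 80 mm (z), walls 4 mm, about 0.4 kg, standing on the worktop. Origin: centre of the rim's plane (underside); x along its long side, z up. It fits either way round.
- cover_grip (a point): centre of the cover's dark wooden bar handle, 112 mm above the rim: the bar is 76 mm long along the cover's x and 18 x 18 mm in section, on two brass posts 54 mm apart; 23 mm of air between the bar and the cover's top.
- rack: wooden plate rack fixed to the worktop between the cover and the stand, three upright plates in it: 200 (x) x 80 (y) mm, 150 mm tall, plates standing along its x. Origin: centre of the underside.
- jug: cream jug with a handle at its +y, 76 mm across, 95 mm tall, bystander. Origin: centre of the underside.
- bowl: dark green bowl, 130 mm across, 50 mm tall, bystander. Origin: centre of the underside.
- tumbler_a: clear glass tumbler, 68 mm across, 90 mm tall, bystander. Origin: centre of the underside.
- tumbler_b: green glass tumbler, 68 mm across, 90 mm tall, bystander. Origin: centre of the underside.
- sugar_jar: white jar with a wooden lid, 72 mm across, 100 mm tall, bystander. Origin: centre of the underside.
- cake_server: cake server (spatula) about 0.3 m long lying flat at the far left, handle to its -x, bystander.
Mind the look-alikes: they are no part of the job. What is shaped like the cover but pink or purple is not meant.

How it is judged (in metres and radians):
On the way, in this order (a step that is already met when the one before it is completed fails the run):
1. the key is wound above 2.85 rad while the cover still stands where it was (value of joint key above 2.85 rad and distance of cover from where it was at the start of the episode below 0.03 m), for 0.1 s.
2. the cover, held by the fingers, passes over the plate rack (contact force between cover and the fingers above 2 N and height (world z) of cover above 0.145 m and y of cover in the frame of rack between -0.07 and 0.07 m and x of cover in the frame of rack between -0.2 and 0.2 m), for 0.02 s.
At the end, for the whole second after the job is handed in: Key above 2.85 rad; cover held by the fingers alone, still, rim 4-22 mm above the plate, centred within 11 mm each way, square within 0.1 rad, level within 0.08 rad, touching neither stand nor cake; cake within 18 mm of the plate's centre, bystanders within 30 mm of their start (value of joint key above 2.85 rad and contact force between cover and the fingers above 2 N and contact force between cover and stand below 0.1 N and contact force between cover and loaf below 0.1 N and z of cover in the frame of plate between 0.004 and 0.022 m and x of cover in the frame of plate between -0.011 and 0.011 m and y of cover in the frame of plate between -0.011 and 0.011 m and angle between the x axis of cover and the x axis of plate, either way round below 0.1 rad and angle between cover's own z axis and vertical below 0.08 rad and linear speed of cover below 0.02 m/s and horizontal distance between loaf and plate below 0.018 m and distance of each of jug, bowl, tumbler_a, tumbler_b, sugar_jar, cake_server from where it was at the start of the episode below 0.03 m); the arm keeps its last pose, push and grip.
It fails at once if the cover bumps the stand (over 3 N) (contact force between cover and stand above 3 N).
It fails at once if the cover bumps the cake (over 3 N) (contact force between cover and loaf above 3 N).
It fails at once if the cover bumps the plate rack (over 3 N) (contact force between cover and rack above 3 N).
It fails at once if a bystander is pushed more than 30 mm or the cake shifted more than 15 mm (distance of any of jug, bowl, tumbler_a, tumbler_b, sugar_jar, cake_server from where it was at the start of the episode above 0.03 m or distance of loaf from where it was at the start of the episode above 0.015 m).
It also fails if it takes over 72 s, if anything falls off the work surface, if the arm or the gripper's body presses on something with over 40 N, if the wrist force passes 120 N, or if a joint passes its speed limit or range.

## Working session

There is one attempt and no reset: what is moved stays moved. The work goes in short steps, Python scripts to look and compute and a tool call to move; the robot and the scene stay as the last step left them, time stands still between calls to the robot, and variables do not carry over. Pictures are saved under pics/ and viewed, at most 10 in all, crops included, and the job is handed in when it is done.

Besides the shell and the picture viewer there is one more tool, called after "Request:" as name([rows], argument=value, ...), one row to a line, values as JSON. servo_tool: Moves the arm, as the interface text tells. Its arguments: {"type":"object","properties":{"motion":{"type":"array","items":{"type":"object","properties":{"wx":{"type":"number"},"wy":{"type":"number"},"wz":{"type":"number"},"dx":{"type":"number"},"dy":{"type":"number"},"dz":{"type":"number"},"fingers":{"type":"number"}}}},"newtons":{"type":"number"}},"required":["motion"]}

```bash
mkdir -p pics; python3 - <<'E'
from cell import *
import cv2,numpy as np
print(read_state())
for n in ("top","scene"):
    c=camera(n); cv2.imwrite(f"pics/{n}0.png",c["image"][:,:,::-1])
    print(n,c["fx"],c["fy"],c["cx"],c["cy"],np.round(c["R"],4).tolist(),np.round(c["t"],1).tolist())
    for q in ("key_grip","stand","plate","loaf","cover","cover_grip","rack","jug","bowl","tumbler_a","sugar_jar","cake_server"):
        try: print(q,[(np.round(d["location"]).tolist(),round(d["conf"],2)) for d in spot_in(q,c)][:4])
        except Exception as e: print(q,e)
print(read_state()["clock"])
E
```

```text
{'clock': 0.0, 'joints': array([-1.29259275e+00,  3.00452144e-01,  1.52156763e+00, -2.28894245e-05,
        1.32072581e+00, -6.66018344e-02]), 'qd': array([-0.00064955, -0.00017188, -0.00013208,  0.00022529, -0.00117621,
        0.00090046]), 'effort': array([-2.45291681e-03, -5.31799829e+01, -3.52734232e+01,  7.06996978e-02,
        2.44003697e-02, -9.76359252e-05]), 'eef_pos': array([ 185.82525762, -517.37608236,  204.9024286 ]), 'eef_rot': array([-3.14044080e+00, -5.46087239e-05,  3.44811056e-01]), 'wrist_force': array([-0.46978303, -0.32425597,  0.12925981]), 'moment': array([-0.02506619,  0.00923948,  0.01844401]), 'finger_force': 0.0, 'finger_gap': 94.12857028888286}
top 462.0572026410791 462.0572026410791 314.7738963224603 189.11771774144754 [[-0.0074, -1.0, -0.0046], [-0.9979, 0.0077, -0.0645], [0.0645, 0.0041, -0.9979]] [39.4, 519.6, 1585.2]
key_grip [([466.0, 155.0], 0.24)]
stand [([375.0, 190.0], 0.91)]
plate [([373.0, 189.0], 0.74), ([402.0, 187.0], 0.67)]
loaf [([360.0, 190.0], 0.85)]
cover [([244.0, 271.0], 0.85), ([223.0, 198.0], 0.81)]
cover_grip [([246.0, 276.0], 0.8
[... 461 characters left out ...]
804974161797 199.16726490154522 [[0.5096, 0.8601, -0.023], [0.5416, -0.3414, -0.7682], [-0.6686, 0.379, -0.6398]] [-294.6, -186.2, 1544.2]
key_grip [([227.0, 245.0], 0.43)]
stand [([252.0, 248.0], 0.83)]
plate [([252.0, 246.0], 0.88)]
loaf [([271.0, 222.0], 0.63)]
cover [([334.0, 154.0], 0.83), ([387.0, 178.0], 0.75), ([388.0, 138.0], 0.69)]
cover_grip [([386.0, 182.0], 0.79), ([385.0, 139.0], 0.78), ([333.0, 155.0], 0.64)]
rack []
jug [([399.0, 252.0], 0.76)]
bowl [([339.0, 286.0], 0.92), ([161.0, 269.0], 0.24)]
tumbler_a [([158.0, 303.0], 0.76), ([160.0, 265.0], 0.64), ([223.0, 248.0], 0.26)]
sugar_jar [([271.0, 310.0], 0.7), ([341.0, 210.0], 0.44)]
cake_server [([427.0, 222.0], 0.59)]
1.3
```

```bash
python3 - <<'E'
import cv2
a=cv2.imread("pics/top0.png")[80:320,140:500];cv2.imwrite("pics/top0c.png",cv2.resize(a,None,fx=2.2,fy=2.2,interpolation=2))
a=cv2.imread("pics/scene0.png")[110:340,120:470];cv2.imwrite("pics/scene0c.png",cv2.resize(a,None,fx=2.2,fy=2.2,interpolation=2))
E
```

```text
(no output)
```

View pics/top0c.png

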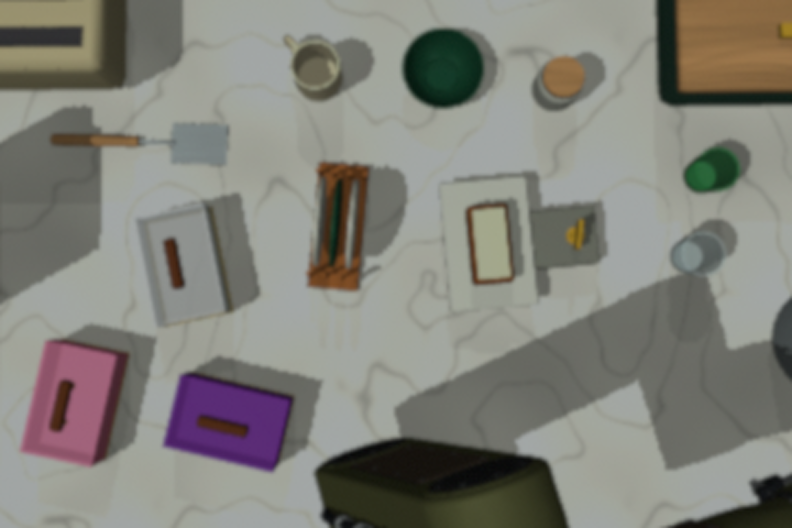

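View pics/scene0c.png

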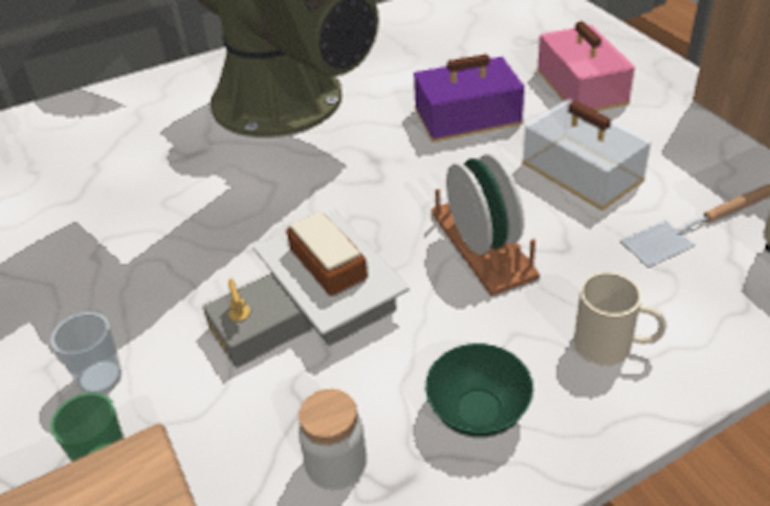

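```bash
cat >h.py <<'E'
import numpy as np,cv2
def ray(c,px,z):
    px=np.atleast_2d(np.array(px,float));d=np.c_[(px[:,0]-c["cx"])/c["fx"],(px[:,1]-c["cy"])/c["fy"],np.ones(len(px))]@c["R"]
    C=-c["R"].T@c["t"];return (C+d*((z-C[2])/d[:,2])[:,None])[:,:2]
def proj(c,P):
    q=np.atleast_2d(P)@c["R"].T+c["t"];return np.c_[c["fx"]*q[:,0]/q[:,2]+c["cx"],c["fy"]*q[:,1]/q[:,2]+c["cy"]]
def rect(c,m,z):
    cs=cv2.findContours(m.astype(np.uint8),cv2.RETR_EXTERNAL,cv2.CHAIN_APPROX_NONE)[0]
    k=max(cs,key=cv2.contourArea)[:,0,:]
    (x,y),(w,h),a=cv2.minAreaRect(ray(c,k,z).astype(np.float32))
    return np.round([x,y,w,h,a],1)
def boxpts(x,y,yaw,sx,sy,z0,z1,ox=0,oy=0):
    p=np.array([[a*sx/2+ox,b*sy/2+oy,z] for a in(-1,1) for b in(-1,1) for z in(z0,z1)])
    c,s=np.cos(yaw),np.sin(yaw);return np.c_[x+c*p[:,0]-s*p[:,1],y+s*p[:,0]+c*p[:,1],p[:,2]]
E
python3 - <<'E'
from cell import *
from h import *
import pickle
out={}
for n in ("top","scene"):
    c=camera(n);R={};out[n]=(c,R)
    for q,z in (("stand",53),("loaf",50+53),("cover",80),("cover_grip",121),("key_grip",90),("rack",0)):
        R[q]=trace(q,c)
        for d in R[q][:4]: print(n,q,np.round(d["location"]),round(d["conf"],2),int(d["pixels"].sum()),rect(c,d["pixels"],z))
pickle.dump(out,open("m.pkl","wb"))
for n in out:
    c=out[n][0]
    hsv=cv2.cvtColor(c["image"],cv2.COLOR_RGB2HSV)
    r=(slice(170,205),slice(385,425)) if n=="top" else (slice(225,270),slice(205,250))
    m=(hsv[r][...,1]>130)
    print(n); print("\n".join("".join("#" if v else "." for v in row) for row in m))
print(read_state()["clock"])
E
```

```text
top stand [375. 190.] 0.89 2173 [ 516.1 -170.7  194.   231.8    5.3]
top stand [225. 200.] 0.48 1880 [483.9 349.4 178.3 125.   11.4]
top stand [361. 189.] 0.44 683 [ 511.4 -124.4  124.1   65.3    5. ]
top cover [223. 201.] 0.85 1804 [481.8 342.8 173.2 119.8  12. ]
top cover [248. 270.] 0.72 1921 [246.8 270.7 175.9 120.3  76.1]
top cover [176. 263.] 0.56 2198 [275.  502.8 134.6 183.9  77.9]
top cover_grip [221. 200.] 0.92 1886 [479.3 334.4 172.1 124.1  11.8]
top cover_grip [173. 263.] 0.74 2089 [279.1 490.4 127.4 174.2  76.6]
top cover_grip [244. 271.] 0.67 1893 [250.5 266.4 172.1 116.2  77.1]
top cover_grip [342. 110.] 0.35 1109 [769.1 -51.2 121.2 119.5  89.5]
top key_grip [402. 186.] 0.59 31 [ 520.  -251.7    9.9   33.2   88.9]
scene stand [253. 245.] 0.84 2744 [ 531.8 -178.8  221.8  245.6    2.8]
scene loaf [269. 222.] 0.83 859 [ 537.9 -133.7  150.4   74.1    4.4]
scene cover [331. 155.] 0.92 1574 [288.1 246.9 200.7 235.8  75.7]
scene cover [386. 179.] 0.57 1883 [518.8 313.5 219.2 190.8  12.1]
scene cover [386. 142.] 0.56 1329 [317.3 468.6 169.8 293.   77. ]
scene cover_grip [386. 
[... 3073 characters left out ...]
......
.............................................
.............................................
.............................................
.............................................
.............................................
.............................................
.............................................
.............................................
.............................................
.............................................
.............................................
.............................................
.............................................
.............................................
.............................................
2.0
```

```bash
cat >>h.py <<'E'
from scipy.optimize import minimize
S=6
def fit(views,parts,p0,steps=(8,8,.1)):
    """views: [(cam,mask)], parts(p)-> list of 3D point sets (convex); IoU fit"""
    big=[(c,cv2.resize(m.astype(np.uint8),None,fx=S,fy=S,interpolation=0)) for c,m in views]
    def cost(p):
        s=0
        for c,m in big:
            r=np.zeros_like(m)
            for P in parts(p):
                cv2.fillConvexPoly(r,cv2.convexHull(((proj(c,P)+.5)*S).astype(np.int32)),1)
            s+=1-(r&m).sum()/max((r|m).sum(),1)
        return s/len(big)
    x0=np.array(p0,float);best=None
    sim=np.vstack([x0]+[x0+np.eye(len(x0))[i]*steps[i] for i in range(len(x0))])
    r=minimize(cost,x0,method="Nelder-Mead",options=dict(initial_simplex=sim,xatol=.02,fatol=1e-4))
    return r.x,1-r.fun
def standparts(p):
    x,y,a=p;return [boxpts(x,y,a,170,110,0,45),boxpts(x,y,a,200,135,45,53),boxpts(x,y,a,90,115,0,45,0,-112.5),boxpts(x,y,a,120,62,53,103)]
def keyparts(p):
    x,y,a=p
    t=np.linspace(0,6.28,13);cyl=lambda r,z0,z1:np.array([[x+r*np.cos(u),y+r*np.sin(u),z] for u in t for z in(z0,z1)])
    return [boxpts(x,y,a,46,8,65,91),cyl(5,45,66),cyl(13,45,51)]
def coverparts(p): return [boxpts(*p,170,110,0,80),boxpts(*p,76,18,80,121)]
E
python3 - <<'E'
from h import *
import pickle
o=pickle.load(open("m.pkl","rb"));T,S_=o["top"],o["scene"]
near=lambda R,q,l:[d["pixels"] for d in R[q] if np.hypot(*(np.array(d["location"])-l))<12][0]
for v in ([0,1],[0],[1]):
    st=[(T[0],near(T[1],"stand",[375,190])),(S_[0],near(S_[1],"stand",[253,245]))]
    print("stand",fit([st[i] for i in v],standparts,[514,-140,1.6]))
    cv=[(T[0],near(T[1],"cover",[223,200])),(S_[0],near(S_[1],"cover",[386,179]))]
    print("cover",fit([cv[i] for i in v],coverparts,[482,342,1.77]))
def col(c,q,l,box):
    hsv=cv2.cvtColor(c["image"],cv2.COLOR_RGB2HSV);m=np.zeros(hsv.shape[:2],bool);m[box]=q(hsv[box]);return m
gold=lambda h:h[...,1]>120
k=[(T[0],col(T[0],gold,0,(slice(172,200),slice(390,425)))),(S_[0],col(S_[0],gold,0,(slice(230,262),slice(215,245))))]
for a in np.arange(0,3.1,.4):
    r=fit(k,keyparts,[518,-268,a],(6,6,.3));print("key",np.round(r[0],2),round(r[1],3))
# handle
c=T[0];h=cv2.cvtColor(c["image"],cv2.COLOR_RGB2HSV);b=(slice(175,225),slice(205,240))
m=np.zeros((400,640),bool);m[b]=(h[b][...,1]>90);print("handle px",m.sum(),rect(c,m,121))
print(fit([(c,m)],lambda p:[boxpts(*p,76,18,103,121)],[482,342,1.77]))
b2=(slice(145,180),slice(370,400));m2=np.zeros((400,640),bool);h2=cv2.cvtColor(S_[0]["image"],cv2.COLOR_RGB2HSV)
m2[b2]=(h2[b2][...,1]>90)&(h2[b2][...,2]<120);print(m2.sum(),fit([(c,m),(S_[0],m2)],lambda p:[boxpts(*p,76,18,103,121)],[482,342,1.77]))
E
```

```text
stand (array([ 498.05220279, -198.63896117,    2.46959042]), np.float64(0.5159142364801653))
cover (array([4.82961738e+02, 3.48108863e+02, 2.03905824e-01]), np.float64(0.948279720959295))
stand (array([ 496.19579014, -165.9659028 ,    2.23239742]), np.float64(0.48556162850418927))
cover (array([482.15306231, 347.80835201,   3.37282844]), np.float64(0.9468642134206985))
stand (array([ 525.9061087 , -160.31192973,    1.32555692]), np.float64(0.4463949954471813))
cover (array([486.94240348, 343.49763023,   1.17487912]), np.float64(0.7905125550090604))
key [ 5.2504e+02 -2.5968e+02 -1.6000e-01] 0.772
key [ 5.2460e+02 -2.5968e+02 -1.9000e-01] 0.769
key [ 5.2465e+02 -2.5935e+02 -1.7000e-01] 0.766
key [ 5.2449e+02 -2.5974e+02 -1.7000e-01] 0.77
key [ 5.2465e+02 -2.5970e+02 -1.7000e-01] 0.771
key [ 524.83 -259.59    2.98] 0.769
key [ 524.47 -259.63    2.97] 0.77
key [ 525.02 -259.59    2.96] 0.77
handle px 87 [483.2 347.3  67.6  13.1  10.9]
(array([472.73440968, 327.77652913,   2.1369138 ]), np.float64(0.13130128956623688))
108 (array([4.86248545e+02, 3.47228922e+02, 1.39627418e-01]), np.float64(0.5694367805885174))
```

```bash
python3 - <<'E'
from h import *
import pickle
o=pickle.load(open("m.pkl","rb"));T,S_=o["top"],o["scene"]
near=lambda R,q,l:[d["pixels"] for d in R[q] if np.hypot(*(np.array(d["location"])-l))<12][0]
st=[(T[0],near(T[1],"stand",[375,190])),(S_[0],near(S_[1],"stand",[253,245]))]
c=T[0];h=cv2.cvtColor(c["image"],cv2.COLOR_RGB2HSV);b=(slice(175,225),slice(205,240))
m=np.zeros((400,640),bool);m[b]=(h[b][...,1]>90)
h2=cv2.cvtColor(S_[0]["image"],cv2.COLOR_RGB2HSV);b2=(slice(145,180),slice(370,400));m2=np.zeros((400,640),bool);m2[b2]=(h2[b2][...,1]>90)&(h2[b2][...,2]<120)
H=[(c,m),(S_[0],m2)]
cv=[(T[0],near(T[1],"cover",[223,200])),(S_[0],near(S_[1],"cover",[386,179]))]
lf=[(S_[0],near(S_[1],"loaf",[269,222])),(T[0],near(T[1],"stand",[361,189]))]
for v in ([0,1],[0],[1]):
    print("stand",fit([st[i] for i in v],standparts,[514,-125,.08]))
    print("cover",fit([cv[i] for i in v],coverparts,[482,345,.2]))
    print("handle",fit([H[i] for i in v],lambda p:[boxpts(*p,76,18,103,121)],[482,345,.2],(4,4,.05)))
    print("loaf",fit([lf[i] for i in v],lambda p:[boxpts(*p,120,62,53,103)],[514,-125,.08],(4,4,.05)))
print("rack",fit([(S_[0],S_[1]["rack"][0]["pixels"])],lambda p:[boxpts(*p,200,80,0,60),boxpts(*p,130,50,20,150)],[510,120,0]))
for a in("jug","bowl"):pass
print("corners",ray(c,np.array([[440,182],[528,175],[538,302],[450,311]])/2.2+[140,80],53))
print("rack corners",ray(c,np.array([[318,165],[368,165],[360,290],[309,285]])/2.2+[140,80],60))
E
```

```text
stand (array([ 5.13240971e+02, -1.23710641e+02,  7.73040942e-02]), np.float64(0.6964811367799536))
cover (array([4.83262147e+02, 3.47829340e+02, 2.13905608e-01]), np.float64(0.9493830548953273))
handle (array([4.80868067e+02, 3.46061919e+02, 1.84416328e-01]), np.float64(0.5707673907338133))
loaf (array([ 5.09124892e+02, -1.22562173e+02,  6.55338011e-02]), np.float64(0.8743020923287462))
stand (array([ 5.11223754e+02, -1.20882365e+02,  8.23502254e-02]), np.float64(0.6848814592861273))
cover (array([4.82155881e+02, 3.48359299e+02, 2.20085739e-01]), np.float64(0.945368586937489))
handle (array([4.82416667e+02, 3.47490741e+02, 1.77893519e-01]), np.float64(0.5462155563306592))
loaf (array([ 5.14015592e+02, -1.25878907e+02,  1.61563110e-02]), np.float64(0.8536274455467494))
stand (array([ 5.13995358e+02, -1.24735910e+02,  7.39850809e-02]), np.float64(0.7133355673407541))
cover (array([4.84532455e+02, 3.46168713e+02, 1.90637549e-01]), np.float64(0.9596316171551392))
handle (array([4.82020833e+02, 3.44937500e+02, 1.96093750e-01]), np.float64(0.6026026026026026))
loaf (array([ 5.08413853e+02, -1.20888203e+02,  8.39963646e-02]), np.float64(0.9110846777191287))
rack (array([ 5.45476630e+02,  1.07949663e+02, -1.53867980e-01]), np.float64(0.820284960682328))
corners [[ 606.82750415  -51.14055322]
 [ 616.62794393 -187.24902838]
 [ 420.583429   -199.34081826]
 [ 407.81211794  -64.2960543 ]]
rack corners [[633.82328698 136.91671487]
 [633.2040753   59.84780853]
 [440.89038469  73.30000047]
 [449.11249181 151.27400026]]
```

Request:
servo_tool([
  {"dx":0.2,"dy":-0.06,"fingers":-1},
  {"dx":0.5,"dy":-0.16,"fingers":-1},
  {"dx":0.8,"dy":-0.26,"fingers":-1},
  {"dx":1.0,"dy":-0.32,"fingers":-1},
], newtons=45)

```text
schema error: expected keys wx, wy, wz, dx, dy, dz, fingers
```

Request:
servo_tool([
  {"dx":0.2,"dy":-0.06,"dz":0,"wx":0,"wy":0,"wz":0,"fingers":-1},
  {"dx":0.5,"dy":-0.16,"dz":0,"wx":0,"wy":0,"wz":0,"fingers":-1},
  {"dx":0.8,"dy":-0.26,"dz":0,"wx":0,"wy":0,"wz":0,"fingers":-1},
  {"dx":1.0,"dy":-0.32,"dz":0,"wx":0,"wy":0,"wz":0,"fingers":-1},
], newtons=45)

```text
clock: 2.4
eef_pos: [270.4, -452.6, 205.5]
eef_rot: [3.142, -0.0, 0.345]
wrist_force: [0.1, -0.3, 0.3]
finger_gap: 94.2
finger_force: 0.0
```

Request:
servo_tool([
  {"dx":0.5,"dy":-0.16,"dz":0,"wx":0,"wy":0,"wz":0,"fingers":-1},
  {"dx":1.0,"dy":-0.32,"dz":0,"wx":0,"wy":0,"wz":0,"fingers":-1},
  {"dx":1.0,"dy":-0.32,"dz":0,"wx":0,"wy":0,"wz":0,"fingers":-1},
])

```text
clock: 2.7
eef_pos: [355.6, -387.0, 205.6]
eef_rot: [-3.142, -0.001, 0.349]
wrist_force: [0.0, -0.9, 0.1]
finger_gap: 93.8
finger_force: 0.0
```

Request:
servo_tool([
  {"dx":0.4,"dy":-0.12,"dz":0,"wx":0,"wy":0,"wz":0,"fingers":-1},
  {"dx":0.8,"dy":-0.25,"dz":0,"wx":0,"wy":0,"wz":0,"fingers":-1},
  {"dx":1.0,"dy":-0.32,"dz":0,"wx":0,"wy":0,"wz":0,"fingers":-1},
])

```text
clock: 3.0
eef_pos: [437.4, -324.4, 205.5]
eef_rot: [3.142, -0.0, 0.346]
wrist_force: [-1.0, -0.9, 0.7]
finger_gap: 94.0
finger_force: 0.0
```

Request:
servo_tool([
  {"dx":0.4,"dy":-0.12,"dz":0,"wx":0,"wy":0,"wz":0,"fingers":-1},
  {"dx":0.8,"dy":-0.25,"dz":0,"wx":0,"wy":0,"wz":0,"fingers":-1},
  {"dx":1.0,"dy":-0.32,"dz":0,"wx":0,"wy":0,"wz":0,"fingers":-1},
])

```text
clock: 3.3
eef_pos: [520.7, -260.4, 205.3]
eef_rot: [-3.142, -0.0, 0.346]
wrist_force: [-0.3, -0.6, 0.3]
finger_gap: 93.9
finger_force: 0.0
```

Request:
servo_tool([
  {"dx":0,"dy":0,"dz":0,"wx":0,"wy":0,"wz":-0.3,"fingers":-1},
  {"dx":0,"dy":0,"dz":0,"wx":0,"wy":0,"wz":-0.6,"fingers":-1},
  {"dx":0,"dy":0,"dz":0,"wx":0,"wy":0,"wz":-0.65,"fingers":-1},
  {"dx":0,"dy":0,"dz":0,"wx":0,"wy":0,"wz":-0.65,"fingers":-1},
  {"dx":0,"dy":0,"dz":0,"wx":0,"wy":0,"wz":-0.65,"fingers":-1},
  {"dx":0,"dy":0,"dz":0,"wx":0,"wy":0,"wz":-0.65,"fingers":-1},
  {"dx":0,"dy":0,"dz":0,"wx":0,"wy":0,"wz":-0.65,"fingers":-1},
  {"dx":0,"dy":0,"dz":0,"wx":0,"wy":0,"wz":-0.65,"fingers":-1},
  {"dx":0,"dy":0,"dz":0,"wx":0,"wy":0,"wz":-0.65,"fingers":-1},
  {"dx":0,"dy":0,"dz":0,"wx":0,"wy":0,"wz":-0.65,"fingers":-1},
])

```text
clock: 4.3
eef_pos: [518.9, -262.4, 205.4]
eef_rot: [-3.142, 0.0, 1.646]
wrist_force: [-0.5, 0.4, -0.2]
finger_gap: 94.2
finger_force: 0.0
```

Request:
servo_tool([
  {"dx":0,"dy":0,"dz":0,"wx":0,"wy":0,"wz":-0.3,"fingers":-1},
  {"dx":0,"dy":0,"dz":0,"wx":0,"wy":0,"wz":-0.6,"fingers":-1},
  {"dx":0,"dy":0,"dz":0,"wx":0,"wy":0,"wz":-0.65,"fingers":-1},
  {"dx":0,"dy":0,"dz":0,"wx":0,"wy":0,"wz":-0.65,"fingers":-1},
  {"dx":0,"dy":0,"dz":0,"wx":0,"wy":0,"wz":-0.65,"fingers":-1},
  {"dx":0,"dy":0,"dz":0,"wx":0,"wy":0,"wz":-0.65,"fingers":-1},
  {"dx":0,"dy":0,"dz":0,"wx":0,"wy":0,"wz":-0.65,"fingers":-1},
  {"dx":0,"dy":0,"dz":0,"wx":0,"wy":0,"wz":-0.65,"fingers":-1},
  {"dx":0,"dy":0,"dz":0,"wx":0,"wy":0,"wz":-0.65,"fingers":-1},
  {"dx":0,"dy":0,"dz":0,"wx":0,"wy":0,"wz":-0.65,"fingers":-1},
])

```text
clock: 5.3
eef_pos: [519.0, -262.2, 205.4]
eef_rot: [-3.142, 0.0, 2.943]
wrist_force: [-0.1, 0.1, 0.1]
finger_gap: 93.7
finger_force: 0.0
```

Request:
servo_tool([
  {"dx":-0.04,"dy":0.03,"dz":0.4,"wx":0,"wy":0,"wz":-0.013,"fingers":-1},
  {"dx":-0.04,"dy":0.035,"dz":0.8,"wx":0,"wy":0,"wz":-0.013,"fingers":-1},
  {"dx":-0.04,"dy":0.035,"dz":0.8,"wx":0,"wy":0,"wz":-0.013,"fingers":-1},
])

```text
clock: 5.6
eef_pos: [521.6, -258.2, 120.7]
eef_rot: [3.139, -0.008, 2.966]
wrist_force: [-0.4, -1.1, 0.4]
finger_gap: 93.6
finger_force: 0.0
```

Request:
servo_tool([
  {"dx":0,"dy":0,"dz":0.25,"wx":0,"wy":0,"wz":0,"fingers":-1},
  {"dx":0,"dy":0,"dz":0.45,"wx":0,"wy":0,"wz":0,"fingers":-1},
  {"dx":0,"dy":0,"dz":0.64,"wx":0,"wy":0,"wz":0,"fingers":-1},
  {"dx":0,"dy":0,"dz":0.64,"wx":0,"wy":0,"wz":0,"fingers":-1},
])

```text
clock: 6.0
eef_pos: [523.3, -259.3, 61.2]
eef_rot: [3.141, -0.002, 2.968]
wrist_force: [-0.5, -0.7, -0.6]
finger_gap: 93.9
finger_force: 0.0
```

Request:
servo_tool([
  {"dx":0,"dy":0,"dz":0,"wx":0,"wy":0,"wz":0,"fingers":0.5},
  {"dx":0,"dy":0,"dz":0,"wx":0,"wy":0,"wz":0,"fingers":0.6},
  {"dx":0,"dy":0,"dz":0,"wx":0,"wy":0,"wz":0,"fingers":0.6},
  {"dx":0,"dy":0,"dz":0,"wx":0,"wy":0,"wz":0,"fingers":0.6},
], newtons=8)

```text
clock: 6.4
eef_pos: [524.0, -259.5, 62.3]
eef_rot: [-3.141, 0.001, 2.97]
wrist_force: [-0.4, -0.5, -0.3]
finger_gap: 65.4
finger_force: 0.0
```

```bash
python3 - <<'E'
from cell import *
import cv2
s=read_state();print(s["eef_pos"],s["finger_gap"],s["wrist_force"])
a=camera("scene");b=camera("top")
f=lambda im:cv2.resize(im[:,:,::-1],None,fx=6,fy=6,interpolation=2)
cv2.imwrite("pics/g1.png",cv2.hconcat([f(a["image"][205:285,195:260]),f(b["image"][150:230,365:430])]))
E
```

```text
[ 523.98444093 -259.46872947   62.28114727] 65.43136266756188 [-0.41008237 -0.53267999 -0.28882707]
```

View pics/g1.png

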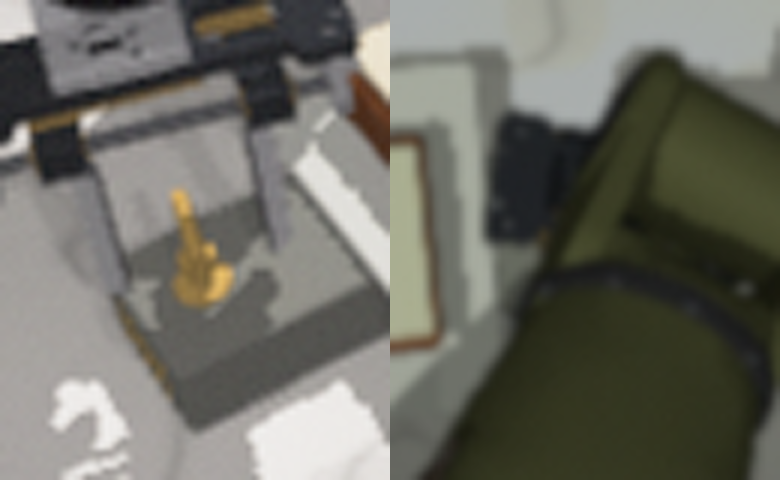

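The scene crop shows the brass wing (crop ~190,240) standing between the two fingers, above the housing. Close now.

Request:
servo_tool([
  {"dx":0,"dy":0,"dz":0,"wx":0,"wy":0,"wz":0,"fingers":1},
  {"dx":0,"dy":0,"dz":0,"wx":0,"wy":0,"wz":0,"fingers":1},
  {"dx":0,"dy":0,"dz":0,"wx":0,"wy":0,"wz":0,"fingers":1},
  {"dx":0,"dy":0,"dz":0,"wx":0,"wy":0,"wz":0,"fingers":1},
  {"dx":0,"dy":0,"dz":0,"wx":0,"wy":0,"wz":0,"fingers":1},
  {"dx":0,"dy":0,"dz":0,"wx":0,"wy":0,"wz":0,"fingers":1},
  {"dx":0,"dy":0,"dz":0,"wx":0,"wy":0,"wz":0,"fingers":1},
  {"dx":0,"dy":0,"dz":0,"wx":0,"wy":0,"wz":0,"fingers":1},
  {"dx":0,"dy":0,"dz":0,"wx":0,"wy":0,"wz":0,"fingers":1},
  {"dx":0,"dy":0,"dz":0,"wx":0,"wy":0,"wz":0,"fingers":1},
], newtons=15)

```text
clock: 7.5
eef_pos: [523.6, -260.0, 61.5]
eef_rot: [-3.14, 0.0, 2.971]
wrist_force: [-1.6, -5.2, -1.2]
finger_gap: 9.0
finger_force: 15.0
```

```bash
python3 - <<'E'
from cell import *
s=read_state()
for k in("clock","joints","eef_pos","eef_rot","wrist_force","moment","finger_gap","finger_force"):print(k,s[k])
E
```

```text
clock 7.5
joints [-5.23161904e-01  5.27891999e-01  1.55668076e+00 -1.18306451e-03
  1.05642777e+00 -1.92241591e+00]
eef_pos [ 523.56533033 -260.04608996   61.46694412]
eef_rot [-3.14042153e+00  2.00753043e-04  2.97063220e+00]
wrist_force [-1.62113397 -5.21532244 -1.23894023]
moment [-0.94995841  0.01462944  0.03383583]
finger_gap 9.011029703243212
finger_force 14.999697804450989
```

Request:
servo_tool([
  {"dx":0,"dy":0,"dz":0,"wx":0,"wy":0,"wz":0,"fingers":1},
  {"dx":0,"dy":0,"dz":0,"wx":0,"wy":0,"wz":0.05,"fingers":1},
  {"dx":0,"dy":0,"dz":0,"wx":0,"wy":0,"wz":0.1,"fingers":1},
  {"dx":0,"dy":0,"dz":0,"wx":0,"wy":0,"wz":0.15,"fingers":1},
  {"dx":0,"dy":0,"dz":0,"wx":0,"wy":0,"wz":0.2,"fingers":1},
  {"dx":0,"dy":0,"dz":0,"wx":0,"wy":0,"wz":0.25,"fingers":1},
  {"dx":0,"dy":0,"dz":0,"wx":0,"wy":0,"wz":0.3,"fingers":1},
  {"dx":0,"dy":0,"dz":0,"wx":0,"wy":0,"wz":0.35,"fingers":1},
  {"dx":0,"dy":0,"dz":0,"wx":0,"wy":0,"wz":0.4,"fingers":1},
  {"dx":0,"dy":0,"dz":0,"wx":0,"wy":0,"wz":0.4,"fingers":1},
], newtons=45)

```text
clock: 8.5
eef_pos: [523.5, -260.2, 61.5]
eef_rot: [-3.141, 0.001, 2.167]
wrist_force: [-2.1, -6.5, -1.6]
finger_gap: 8.0
finger_force: 45.0
```

```bash
cat >s.py <<'E'
from cell import *
s=read_state()
for k in("clock","joints","eef_pos","eef_rot","wrist_force","moment","finger_gap","finger_force"):print(k,s[k])
E
python3 s.py
```

```text
clock 8.5
joints [-0.52340365  0.52786532  1.55667651 -0.00156038  1.0564556  -1.11886108]
eef_pos [ 523.45716688 -260.24917104   61.4841849 ]
eef_rot [-3.14062984e+00  1.12846095e-03  2.16702154e+00]
wrist_force [-2.13274028 -6.51911811 -1.62304559]
moment [-1.26965158  0.18882016  0.03537705]
finger_gap 7.986911283503369
finger_force 44.95170280337334
```

Request:
servo_tool([
  {"dx":0,"dy":0,"dz":0,"wx":0,"wy":0,"wz":0.05,"fingers":1},
  {"dx":0,"dy":0,"dz":0,"wx":0,"wy":0,"wz":0.1,"fingers":1},
  {"dx":0,"dy":0,"dz":0,"wx":0,"wy":0,"wz":0.15,"fingers":1},
  {"dx":0,"dy":0,"dz":0,"wx":0,"wy":0,"wz":0.2,"fingers":1},
  {"dx":0,"dy":0,"dz":0,"wx":0,"wy":0,"wz":0.25,"fingers":1},
  {"dx":0,"dy":0,"dz":0,"wx":0,"wy":0,"wz":0.3,"fingers":1},
  {"dx":0,"dy":0,"dz":0,"wx":0,"wy":0,"wz":0.35,"fingers":1},
  {"dx":0,"dy":0,"dz":0,"wx":0,"wy":0,"wz":0.4,"fingers":1},
  {"dx":0,"dy":0,"dz":0,"wx":0,"wy":0,"wz":0.4,"fingers":1},
])

```text
clock: 9.4
eef_pos: [523.2, -260.3, 61.5]
eef_rot: [-3.141, 0.002, 1.367]
wrist_force: [-3.5, -7.4, -0.5]
finger_gap: 8.1
finger_force: 45.0
```

Request:
servo_tool([
  {"dx":0,"dy":0,"dz":0,"wx":0,"wy":0,"wz":0.05,"fingers":1},
  {"dx":0,"dy":0,"dz":0,"wx":0,"wy":0,"wz":0.1,"fingers":1},
  {"dx":0,"dy":0,"dz":0,"wx":0,"wy":0,"wz":0.15,"fingers":1},
  {"dx":0,"dy":0,"dz":0,"wx":0,"wy":0,"wz":0.2,"fingers":1},
  {"dx":0,"dy":0,"dz":0,"wx":0,"wy":0,"wz":0.25,"fingers":1},
  {"dx":0,"dy":0,"dz":0,"wx":0,"wy":0,"wz":0.3,"fingers":1},
  {"dx":0,"dy":0,"dz":0,"wx":0,"wy":0,"wz":0.35,"fingers":1},
  {"dx":0,"dy":0,"dz":0,"wx":0,"wy":0,"wz":0.4,"fingers":1},
  {"dx":0,"dy":0,"dz":0,"wx":0,"wy":0,"wz":0.4,"fingers":1},
])

```text
clock: 10.3
eef_pos: [523.1, -260.2, 61.5]
eef_rot: [3.141, 0.002, 0.567]
wrist_force: [-4.5, -6.6, 1.3]
finger_gap: 8.2
finger_force: 45.0
```

```bash
python3 s.py
```

```text
clock 10.3
joints [-0.52353776  0.527655    1.55702061 -0.00187151  1.05731211  0.48110778]
eef_pos [ 523.05708407 -260.19345276   61.47975   ]
eef_rot [3.14118933e+00 1.62795040e-03 5.67070101e-01]
wrist_force [-4.50042814 -6.61769899  1.33344231]
moment [-1.19129563  0.95574219  0.03853662]
finger_gap 8.207320542933873
finger_force 44.96672786772251
```

Request:
servo_tool([
  {"dx":0,"dy":0,"dz":0,"wx":0,"wy":0,"wz":0.05,"fingers":1},
  {"dx":0,"dy":0,"dz":0,"wx":0,"wy":0,"wz":0.1,"fingers":1},
  {"dx":0,"dy":0,"dz":0,"wx":0,"wy":0,"wz":0.15,"fingers":1},
  {"dx":0,"dy":0,"dz":0,"wx":0,"wy":0,"wz":0.15,"fingers":1},
])

```text
clock: 10.7
eef_pos: [523.0, -260.1, 61.5]
eef_rot: [3.141, 0.002, 0.267]
wrist_force: [-4.7, -7.1, 1.8]
finger_gap: 8.1
finger_force: 45.0
```

```bash
python3 s.py|egrep 'rot|moment|gap'
```

```text
eef_rot [3.14089660e+00 1.55163597e-03 2.67118056e-01]
moment [-1.09123638  0.9972275   0.05285292]
finger_gap 8.117609100408869
```

Request:
servo_tool([
  {"dx":0,"dy":0,"dz":0,"wx":0,"wy":0,"wz":0.04,"fingers":1},
  {"dx":0,"dy":0,"dz":0,"wx":0,"wy":0,"wz":0.05,"fingers":1},
])

```text
clock: 10.9
eef_pos: [523.0, -260.1, 61.4]
eef_rot: [3.141, 0.002, 0.168]
wrist_force: [-5.6, -5.8, 1.0]
finger_gap: 8.2
finger_force: 45.0
```

```bash
python3 s.py|egrep 'rot|moment|gap'
```

```text
eef_rot [3.14081177e+00 1.52545163e-03 1.67938540e-01]
moment [-1.03515541  1.05075819  0.17039599]
finger_gap 8.227352826349689
```

Request:
servo_tool([
  {"dx":0,"dy":0,"dz":0,"wx":0,"wy":0,"wz":0.03,"fingers":1},
  {"dx":0,"dy":0,"dz":0,"wx":0,"wy":0,"wz":0.05,"fingers":1},
  {"dx":0,"dy":0,"dz":0,"wx":0,"wy":0,"wz":0.05,"fingers":1},
])

```text
clock: 11.2
eef_pos: [523.0, -260.1, 61.5]
eef_rot: [3.141, 0.001, 0.069]
wrist_force: [-5.4, -4.4, 2.7]
finger_gap: 7.9
finger_force: 45.0
```

```bash
python3 s.py|egrep 'rot|moment|gap'
```

```text
eef_rot [3.14069608e+00 1.47865366e-03 6.92404409e-02]
moment [-0.97968375  1.14734462  0.0509378 ]
finger_gap 7.911095593116544
```

Request:
servo_tool([
  {"dx":0,"dy":0,"dz":0,"wx":0,"wy":0,"wz":0.03,"fingers":1},
  {"dx":0,"dy":0,"dz":0,"wx":0,"wy":0,"wz":0.05,"fingers":1},
  {"dx":0,"dy":0,"dz":0,"wx":0,"wy":0,"wz":0.05,"fingers":1},
])

```text
clock: 11.5
eef_pos: [523.0, -260.1, 61.4]
eef_rot: [3.141, 0.001, -0.031]
wrist_force: [-5.6, -5.3, 1.2]
finger_gap: 8.3
finger_force: 45.1
```

```bash
python3 s.py|egrep 'rot|moment|gap'
```

```text
eef_rot [ 3.14056217e+00  1.37097501e-03 -3.06422810e-02]
moment [-0.97654643  1.14058284  0.16913613]
finger_gap 8.307571249812117
```

Request:
servo_tool([
  {"dx":0,"dy":0,"dz":0,"wx":0,"wy":0,"wz":0.03,"fingers":1},
  {"dx":0,"dy":0,"dz":0,"wx":0,"wy":0,"wz":0.05,"fingers":1},
  {"dx":0,"dy":0,"dz":0,"wx":0,"wy":0,"wz":0.05,"fingers":1},
])

```text
clock: 11.8
eef_pos: [523.0, -260.0, 61.5]
eef_rot: [3.14, 0.001, -0.13]
wrist_force: [-5.6, -4.8, 1.7]
finger_gap: 9.2
finger_force: 48.1
```

```bash
python3 s.py|egrep 'rot|moment|gap'
```

```text
eef_rot [ 3.14020719e+00  1.41291527e-03 -1.29757111e-01]
moment [-0.92500638  1.15473247  0.75361285]
finger_gap 9.169815017645629
```

The moment jumps to 0.75 N m: the hard stop. Release and rise.

Request:
servo_tool([
  {"dx":0,"dy":0,"dz":0,"wx":0,"wy":0,"wz":-0.02,"fingers":1},
  {"dx":0,"dy":0,"dz":0,"wx":0,"wy":0,"wz":-0.02,"fingers":-1},
  {"dx":0,"dy":0,"dz":0,"wx":0,"wy":0,"wz":-0.02,"fingers":-1},
  {"dx":0,"dy":0,"dz":0,"wx":0,"wy":0,"wz":-0.02,"fingers":-1},
  {"dx":0,"dy":0,"dz":0,"wx":0,"wy":0,"wz":-0.02,"fingers":-1},
  {"dx":0,"dy":0,"dz":0,"wx":0,"wy":0,"wz":-0.02,"fingers":-1},
  {"dx":0,"dy":0,"dz":-0.3,"wx":0,"wy":0,"wz":-0.02,"fingers":-1},
  {"dx":0,"dy":0,"dz":-0.7,"wx":0,"wy":0,"wz":-0.02,"fingers":-1},
  {"dx":0,"dy":0,"dz":-1.0,"wx":0,"wy":0,"wz":-0.02,"fingers":-1},
])

```text
clock: 12.7
eef_pos: [523.9, -259.3, 163.6]
eef_rot: [3.141, -0.001, -0.089]
wrist_force: [0.1, 0.5, 0.1]
finger_gap: 69.3
finger_force: 0.0
```

Request:
servo_tool([
  {"dx":0,"dy":0,"dz":-0.5,"wx":0,"wy":0,"wz":0,"fingers":-1},
  {"dx":0,"dy":0,"dz":-0.9,"wx":0,"wy":0,"wz":0,"fingers":-1},
  {"dx":0,"dy":0,"dz":-0.9,"wx":0,"wy":0,"wz":0,"fingers":-1},
])

```text
clock: 13.0
eef_pos: [525.1, -260.0, 257.5]
eef_rot: [3.138, -0.009, -0.089]
wrist_force: [-0.2, 0.2, -0.3]
finger_gap: 92.0
finger_force: 0.0
```

Request:
servo_tool([
  {"dx":-0.06,"dy":-0.4,"dz":0,"wx":0,"wy":0,"wz":0,"fingers":-1},
  {"dx":-0.13,"dy":-0.8,"dz":0,"wx":0,"wy":0,"wz":0,"fingers":-1},
  {"dx":-0.16,"dy":-1.0,"dz":0,"wx":0,"wy":0,"wz":0,"fingers":-1},
])

```text
clock: 13.3
eef_pos: [516.2, -155.9, 250.9]
eef_rot: [-3.141, 0.001, -0.088]
wrist_force: [0.8, 0.4, -0.4]
finger_gap: 94.0
finger_force: 0.0
```

Request:
servo_tool([
  {"dx":-0.06,"dy":-0.4,"dz":0,"wx":0,"wy":0,"wz":0,"fingers":-1},
  {"dx":-0.13,"dy":-0.8,"dz":0,"wx":0,"wy":0,"wz":0,"fingers":-1},
  {"dx":-0.16,"dy":-1.0,"dz":0,"wx":0,"wy":0,"wz":0,"fingers":-1},
])

```text
clock: 13.6
eef_pos: [509.1, -54.7, 251.0]
eef_rot: [-3.141, 0.001, -0.088]
wrist_force: [0.6, 0.0, -0.4]
finger_gap: 94.1
finger_force: 0.0
```

Request:
servo_tool([
  {"dx":-0.06,"dy":-0.4,"dz":0,"wx":0,"wy":0,"wz":0,"fingers":-1},
  {"dx":-0.13,"dy":-0.8,"dz":0,"wx":0,"wy":0,"wz":0,"fingers":-1},
  {"dx":-0.16,"dy":-1.0,"dz":0,"wx":0,"wy":0,"wz":0,"fingers":-1},
])

```text
clock: 13.9
eef_pos: [502.0, 46.3, 250.9]
eef_rot: [-3.141, 0.001, -0.088]
wrist_force: [-0.2, -0.4, -0.5]
finger_gap: 93.9
finger_force: 0.0
```

Request:
servo_tool([
  {"dx":-0.06,"dy":-0.4,"dz":0,"wx":0,"wy":0,"wz":0,"fingers":-1},
  {"dx":-0.13,"dy":-0.8,"dz":0,"wx":0,"wy":0,"wz":0,"fingers":-1},
  {"dx":-0.16,"dy":-1.0,"dz":0,"wx":0,"wy":0,"wz":0,"fingers":-1},
])

```text
clock: 14.2
eef_pos: [494.9, 147.3, 250.8]
eef_rot: [-3.141, 0.001, -0.088]
wrist_force: [-0.0, -0.8, 0.1]
finger_gap: 94.2
finger_force: 0.0
```

```bash
cat >km.py <<'E'
from cell import *
from h import *
import pickle
o=[camera(n) for n in("top","scene")]
pickle.dump(o,open("m2.pkl","wb"))
def col(c,b):
    h=cv2.cvtColor(c["image"],cv2.COLOR_RGB2HSV);m=np.zeros(h.shape[:2],bool);m[b]=h[b][...,1]>120;return m
k=[(o[0],col(o[0],(slice(172,205),slice(388,428)))),(o[1],col(o[1],(slice(225,265),slice(210,250))))]
print([m.sum() for _,m in k])
for a in np.arange(-.8,2.3,.6):
    r=fit(k,keyparts,[524,-260,a],(3,3,.3));print("key",np.round(r[0],2),round(r[1],3))
cv2.imwrite("pics/k2.png",cv2.hconcat([cv2.resize(o[1]["image"][205:285,195:260,::-1],None,fx=6,fy=6,interpolation=2),cv2.resize(o[0]["image"][150:230,365:430,::-1],None,fx=6,fy=6,interpolation=2)]))
E
python3 km.py
```

```text
[np.int64(75), np.int64(90)]
key [ 5.2477e+02 -2.5975e+02 -6.0000e-02] 0.77
key [ 5.2429e+02 -2.5961e+02 -7.0000e-02] 0.769
key [ 5.2520e+02 -2.5974e+02 -6.0000e-02] 0.768
key [ 5.241e+02 -2.596e+02 -7.000e-02] 0.767
key [ 525.03 -259.36    3.1 ] 0.764
key [ 524.67 -259.21    3.08] 0.768
```

Request:
servo_tool([
  {"dx":-0.06,"dy":-0.4,"dz":0,"wx":0,"wy":0,"wz":0,"fingers":-1},
  {"dx":-0.12,"dy":-0.8,"dz":0,"wx":0,"wy":0,"wz":0,"fingers":-1},
  {"dx":-0.15,"dy":-0.99,"dz":0,"wx":0,"wy":0,"wz":0,"fingers":-1},
])

```text
clock: 14.6
eef_pos: [489.3, 246.1, 250.9]
eef_rot: [3.141, 0.001, -0.089]
wrist_force: [-0.6, -0.4, -0.1]
finger_gap: 93.8
finger_force: 0.0
```

Request:
servo_tool([
  {"dx":-0.06,"dy":-0.4,"dz":0,"wx":0,"wy":0,"wz":-0.06,"fingers":-1},
  {"dx":-0.12,"dy":-0.8,"dz":0,"wx":0,"wy":0,"wz":-0.12,"fingers":-1},
  {"dx":-0.15,"dy":-0.99,"dz":0,"wx":0,"wy":0,"wz":-0.142,"fingers":-1},
  {"dx":-0.15,"dy":-0.99,"dz":0,"wx":0,"wy":0,"wz":-0.142,"fingers":-1},
  {"dx":-0.15,"dy":-0.99,"dz":0,"wx":0,"wy":0,"wz":-0.142,"fingers":-1},
])

```text
clock: 15.1
eef_pos: [483.7, 343.7, 250.9]
eef_rot: [3.141, 0.001, 0.193]
wrist_force: [-0.5, -0.0, -0.5]
finger_gap: 93.7
finger_force: 0.0
```

View pics/k2.png

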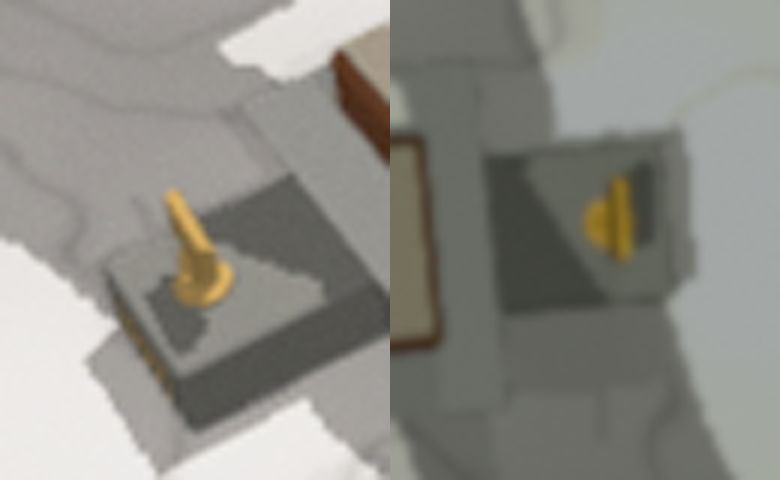

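Request:
servo_tool([
  {"dx":-0.01,"dy":-0.035,"dz":0.4,"wx":0,"wy":0,"wz":0,"fingers":-1},
  {"dx":-0.01,"dy":-0.035,"dz":0.8,"wx":0,"wy":0,"wz":0,"fingers":-1},
  {"dx":-0.01,"dy":-0.035,"dz":0.9,"wx":0,"wy":0,"wz":0,"fingers":-1},
])

```text
clock: 15.4
eef_pos: [480.7, 345.5, 157.6]
eef_rot: [3.139, 0.006, 0.192]
wrist_force: [0.7, 0.4, 0.3]
finger_gap: 93.7
finger_force: 0.0
```

Request:
servo_tool([
  {"dx":0,"dy":0,"dz":0.25,"wx":0,"wy":0,"wz":0,"fingers":-1},
  {"dx":0,"dy":0,"dz":0.5,"wx":0,"wy":0,"wz":0,"fingers":-1},
  {"dx":0,"dy":0,"dz":0.67,"wx":0,"wy":0,"wz":0,"fingers":-1},
  {"dx":0,"dy":0,"dz":0.67,"wx":0,"wy":0,"wz":0,"fingers":0},
  {"dx":0,"dy":0,"dz":0.67,"wx":0,"wy":0,"wz":0,"fingers":0.2},
  {"dx":0,"dy":0,"dz":0.67,"wx":0,"wy":0,"wz":0,"fingers":0.2},
  {"dx":0,"dy":0,"dz":0.67,"wx":0,"wy":0,"wz":0,"fingers":0.2},
], newtons=8)

```text
clock: 16.1
eef_pos: [482.2, 348.1, 95.8]
eef_rot: [-3.141, -0.002, 0.195]
wrist_force: [-0.5, 0.3, -0.0]
finger_gap: 65.3
finger_force: 0.0
```

```bash
python3 - <<'E'
from cell import *
import cv2
a=camera("scene");b=camera("top")
f=lambda im:cv2.resize(im[:,:,::-1],None,fx=5,fy=5,interpolation=2)
cv2.imwrite("pics/g2.png",cv2.hconcat([f(a["image"][120:220,345:425]),f(b["image"][150:250,185:260])]))
E
```

```text
(no output)
```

View pics/g2.png

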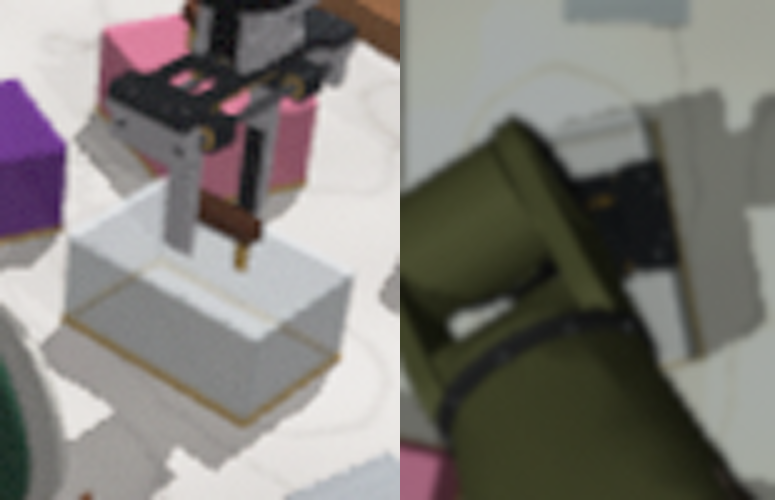

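The fingers straddle the dark bar of the clear cover (left crop ~225,215). Close.

Request:
servo_tool([
  {"dx":0,"dy":0,"dz":0,"wx":0,"wy":0,"wz":0,"fingers":1},
  {"dx":0,"dy":0,"dz":0,"wx":0,"wy":0,"wz":0,"fingers":1},
  {"dx":0,"dy":0,"dz":0,"wx":0,"wy":0,"wz":0,"fingers":1},
  {"dx":0,"dy":0,"dz":0,"wx":0,"wy":0,"wz":0,"fingers":1},
  {"dx":0,"dy":0,"dz":0,"wx":0,"wy":0,"wz":0,"fingers":1},
  {"dx":0,"dy":0,"dz":0,"wx":0,"wy":0,"wz":0,"fingers":1},
  {"dx":0,"dy":0,"dz":0,"wx":0,"wy":0,"wz":0,"fingers":1},
  {"dx":0,"dy":0,"dz":0,"wx":0,"wy":0,"wz":0,"fingers":1},
], newtons=8)

```text
clock: 17.0
eef_pos: [481.5, 347.9, 94.1]
eef_rot: [3.141, 0.001, 0.195]
wrist_force: [-0.4, 0.9, -3.3]
finger_gap: 17.7
finger_force: 8.0
```

Request:
servo_tool([
  {"dx":0,"dy":0,"dz":0,"wx":0,"wy":0,"wz":0,"fingers":1},
  {"dx":0,"dy":0,"dz":0,"wx":0,"wy":0,"wz":0,"fingers":1},
  {"dx":0,"dy":0,"dz":0,"wx":0,"wy":0,"wz":0,"fingers":1},
], newtons=50)

```text
clock: 17.3
eef_pos: [481.7, 347.9, 94.4]
eef_rot: [3.142, 0.0, 0.195]
wrist_force: [-0.0, 0.9, -3.5]
finger_gap: 17.6
finger_force: 50.0
```

```bash
python3 s.py
```

```text
clock 17.3
joints [5.63943956e-01 5.05586841e-01 1.50441823e+00 2.36530328e-05
 1.13166084e+00 1.93990415e+00]
eef_pos [481.66394368 347.94450783  94.38790478]
eef_rot [3.14158619e+00 7.60474746e-05 1.94826072e-01]
wrist_force [-0.03704315  0.90073444 -3.54267093]
moment [-0.01863269  0.05109448  0.03513574]
finger_gap 17.620261277042694
finger_force 49.9984610080719
```

Request:
servo_tool([
  {"dx":0,"dy":0,"dz":-0.1,"wx":0,"wy":0,"wz":0,"fingers":1},
  {"dx":0,"dy":0,"dz":-0.3,"wx":0,"wy":0,"wz":0,"fingers":1},
  {"dx":0,"dy":0,"dz":-0.5,"wx":0,"wy":0,"wz":0,"fingers":1},
  {"dx":0,"dy":0,"dz":-0.7,"wx":0,"wy":0,"wz":0,"fingers":1},
  {"dx":0,"dy":0,"dz":-0.9,"wx":0,"wy":0,"wz":0,"fingers":1},
  {"dx":0,"dy":0,"dz":-1.0,"wx":0,"wy":0,"wz":0,"fingers":1},
])

```text
clock: 17.9
eef_pos: [482.1, 348.2, 197.0]
eef_rot: [-3.14, -0.003, 0.195]
wrist_force: [-0.7, 0.2, -4.6]
finger_gap: 18.0
finger_force: 50.0
```

Request:
servo_tool([
  {"dx":0,"dy":0,"dz":-0.2,"wx":0,"wy":0,"wz":0,"fingers":1},
  {"dx":0,"dy":0,"dz":-0.4,"wx":0,"wy":0,"wz":0,"fingers":1},
  {"dx":0,"dy":0,"dz":-0.6,"wx":0,"wy":0,"wz":0,"fingers":1},
  {"dx":0,"dy":0,"dz":-0.8,"wx":0,"wy":0,"wz":0,"fingers":1},
  {"dx":0,"dy":0,"dz":-0.95,"wx":0,"wy":0,"wz":0,"fingers":1},
  {"dx":0,"dy":0,"dz":-0.95,"wx":0,"wy":0,"wz":0,"fingers":1},
  {"dx":0,"dy":0,"dz":-0.95,"wx":0,"wy":0,"wz":0,"fingers":1},
])

```text
clock: 18.6
eef_pos: [481.5, 347.8, 288.7]
eef_rot: [3.141, 0.001, 0.195]
wrist_force: [-0.1, 0.4, -4.4]
finger_gap: 17.2
finger_force: 50.0
```

```bash
cat >cm.py <<'E'
from cell import *
from h import *
import sys
s=read_state();x,y,z=s["eef_pos"];print(s["eef_pos"],s["eef_rot"],s["finger_gap"])
rim=z-94.4
c=camera("scene");v=[]
for d in trace("cover",c)[:3]:
    p=proj(c,[[x,y,rim+40]])[0]
    if np.hypot(*(np.array(d["location"])-p))<30: v.append((c,d["pixels"]));print(d["location"],p,d["conf"]);break
cv2.imwrite("pics/"+sys.argv[1]+".png",c["image"][:,:,::-1])
yaw=s["eef_rot"][2]
if v:
  print(fit(v,lambda p:[boxpts(*p,170,110,rim,rim+80),boxpts(*p,76,18,rim+80,rim+121)],[x,y,yaw]))
E
python3 cm.py lift
```

```text
[481.54505095 347.84518591 288.7458405 ] [3.14134682e+00 5.98116140e-04 1.94764852e-01] 17.169529152364575
[395.3, 130.3] [391.25797993 130.24669145] 0.89
(array([4.85814062e+02, 3.47356746e+02, 2.13829779e-01]), np.float64(0.9512311846947961))
```

View pics/lift.png

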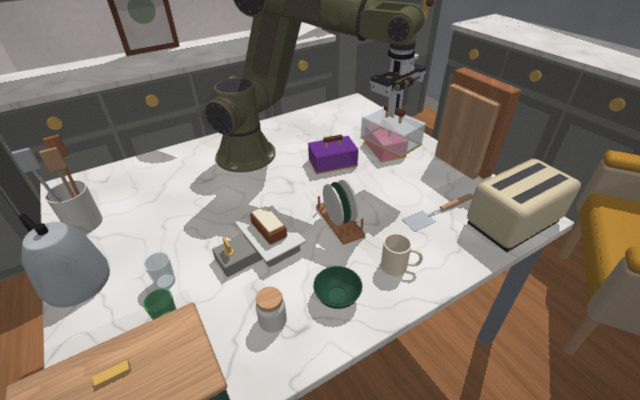

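Request:
servo_tool([
  {"dx":-0.02,"dy":0.14,"dz":0,"wx":0,"wy":0,"wz":0,"fingers":1},
  {"dx":-0.05,"dy":0.36,"dz":0,"wx":0,"wy":0,"wz":0,"fingers":1},
  {"dx":-0.08,"dy":0.62,"dz":0,"wx":0,"wy":0,"wz":0,"fingers":1},
  {"dx":-0.125,"dy":0.94,"dz":0,"wx":0,"wy":0,"wz":0,"fingers":1},
])

```text
clock: 19.1
eef_pos: [487.3, 252.0, 288.7]
eef_rot: [3.141, 0.001, 0.195]
wrist_force: [0.9, 0.4, -3.6]
finger_gap: 17.8
finger_force: 50.0
```

Request:
servo_tool([
  {"dx":-0.04,"dy":0.3,"dz":0,"wx":0,"wy":0,"wz":0,"fingers":1},
  {"dx":-0.08,"dy":0.6,"dz":0,"wx":0,"wy":0,"wz":0,"fingers":1},
  {"dx":-0.125,"dy":0.94,"dz":0,"wx":0,"wy":0,"wz":0,"fingers":1},
])

```text
clock: 19.4
eef_pos: [493.1, 156.9, 288.9]
eef_rot: [3.141, 0.001, 0.195]
wrist_force: [1.2, -0.1, -3.2]
finger_gap: 17.2
finger_force: 50.0
```

Request:
servo_tool([
  {"dx":-0.04,"dy":0.3,"dz":0,"wx":0,"wy":0,"wz":0,"fingers":1},
  {"dx":-0.08,"dy":0.6,"dz":0,"wx":0,"wy":0,"wz":0,"fingers":1},
  {"dx":-0.125,"dy":0.94,"dz":0,"wx":0,"wy":0,"wz":0,"fingers":1},
])

```text
clock: 19.7
eef_pos: [498.9, 62.3, 289.0]
eef_rot: [-3.142, 0.001, 0.195]
wrist_force: [0.8, 0.2, -4.5]
finger_gap: 17.7
finger_force: 50.0
```

Request:
servo_tool([
  {"dx":-0.04,"dy":0.3,"dz":0,"wx":0,"wy":0,"wz":0,"fingers":1},
  {"dx":-0.08,"dy":0.6,"dz":0,"wx":0,"wy":0,"wz":0,"fingers":1},
  {"dx":-0.125,"dy":0.94,"dz":0,"wx":0,"wy":0,"wz":0,"fingers":1},
])

```text
clock: 20.0
eef_pos: [504.8, -32.2, 289.0]
eef_rot: [-3.141, 0.0, 0.195]
wrist_force: [1.1, -0.5, -3.6]
finger_gap: 17.9
finger_force: 50.0
```

Request:
servo_tool([
  {"dx":-0.04,"dy":0.28,"dz":0,"wx":0,"wy":0,"wz":0.02,"fingers":1},
  {"dx":-0.08,"dy":0.55,"dz":0,"wx":0,"wy":0,"wz":0.04,"fingers":1},
  {"dx":-0.11,"dy":0.8,"dz":0,"wx":0,"wy":0,"wz":0.06,"fingers":1},
  {"dx":-0.125,"dy":0.94,"dz":0,"wx":0,"wy":0,"wz":0.06,"fingers":1},
  {"dx":-0.125,"dy":0.94,"dz":0,"wx":0,"wy":0,"wz":0.06,"fingers":1},
  {"dx":-0.125,"dy":0.94,"dz":0,"wx":0,"wy":0,"wz":0.06,"fingers":1},
  {"dx":-0.125,"dy":0.94,"dz":0,"wx":0,"wy":0,"wz":0.06,"fingers":1},
])

```text
clock: 20.7
eef_pos: [511.3, -124.5, 289.4]
eef_rot: [-3.141, 0.0, 0.076]
wrist_force: [-0.4, -0.7, -4.1]
finger_gap: 17.3
finger_force: 50.0
```

```bash
python3 cm.py over; python3 - <<'E'
import cv2
a=cv2.imread("pics/over.png")[170:300,190:330];cv2.imwrite("pics/overc.png",cv2.resize(a,None,fx=4.5,fy=4.5,interpolation=2))
E
```

```text
[ 511.26395155 -124.45421127  289.41424903] [-3.14141155e+00  5.51502418e-05  7.62771517e-02] 17.306628656627296
[264.1, 183.8] [262.1182357  181.70275414] 0.6
(array([ 5.14476651e+02, -1.24614758e+02,  8.06073285e-02]), np.float64(0.923855775778646))
```

View pics/overc.png

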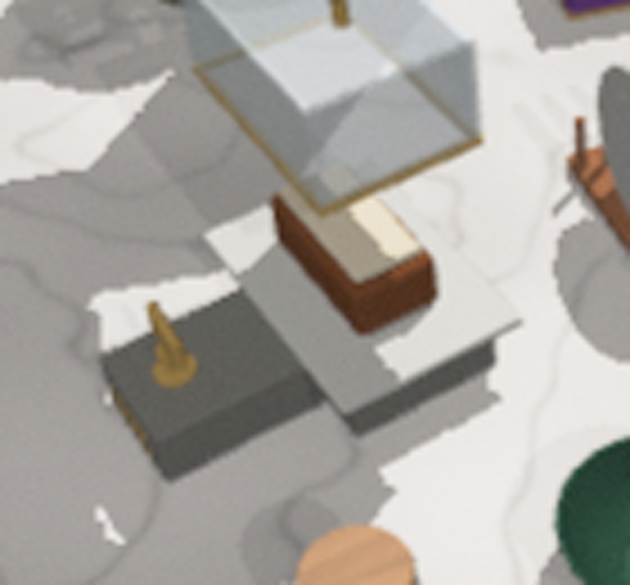

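```bash
python3 - <<'E'
from h import *
import pickle
c=pickle.load(open("m2.pkl","rb"))[1]
f=lambda p:np.array(p)/4.5+[190,170]-.4
p=ray(c,f([[205,235],[522,320],[352,412]]),53);q=ray(c,f([[197,70],[482,140],[320,212]]),195)
print("plate",p,p[:2].mean(0),np.hypot(*(p[2]-p[0])),np.hypot(*(p[2]-p[1])),np.arctan2(*(p[2]-p[0])[::-1]))
print("cover",q,q[:2].mean(0),np.hypot(*(q[2]-q[0])),np.hypot(*(q[2]-q[1])),np.arctan2(*(q[2]-q[0])[::-1]))
E
```

```text
plate [[ 423.37651544 -199.66499577]
 [ 609.95662188  -53.09116979]
 [ 622.56409335 -180.41432383]] [ 516.66656866 -126.37808278] 200.11566546574647 127.94582405086287 0.09634671621593613
cover [[ 430.68403327 -183.35819891]
 [ 589.01085149  -62.2187251 ]
 [ 595.98229988 -171.64561902]] [ 509.84744238 -122.788462  ] 165.71270764018712 109.64874010200421 0.07073901617586027
```

Request:
servo_tool([
  {"dx":0.01,"dy":0.015,"dz":0.15,"wx":0,"wy":0,"wz":0,"fingers":1},
  {"dx":0.01,"dy":0.015,"dz":0.35,"wx":0,"wy":0,"wz":0,"fingers":1},
  {"dx":0.01,"dy":0.015,"dz":0.55,"wx":0,"wy":0,"wz":0,"fingers":1},
  {"dx":0.01,"dy":0.015,"dz":0.7,"wx":0,"wy":0,"wz":0,"fingers":1},
  {"dx":0.01,"dy":0.015,"dz":0.75,"wx":0,"wy":0,"wz":0,"fingers":1},
  {"dx":0.01,"dy":0.015,"dz":0.75,"wx":0,"wy":0,"wz":0,"fingers":1},
  {"dx":0.01,"dy":0.015,"dz":0.75,"wx":0,"wy":0,"wz":0,"fingers":1},
])

```text
clock: 21.5
eef_pos: [512.8, -126.6, 215.4]
eef_rot: [3.141, -0.001, 0.075]
wrist_force: [-0.3, -0.1, -4.5]
finger_gap: 17.5
finger_force: 50.0
```

```bash
python3 cm.py mid; python3 - <<'E'
import cv2
a=cv2.imread("pics/mid.png")[180:290,195:325];cv2.imwrite("pics/midc.png",cv2.resize(a,None,fx=5,fy=5,interpolation=2))
E
```

```text
[ 512.80359963 -126.56797486  215.3501925 ] [ 3.14114295e+00 -1.13696884e-03  7.52128650e-02] 17.468018468482754
[265.2, 207.2] [264.69507091 203.05560336] 0.85
(array([ 5.14632033e+02, -1.27009358e+02,  5.21097409e-02]), np.float64(0.8808452839102747))
```

View pics/midc.png

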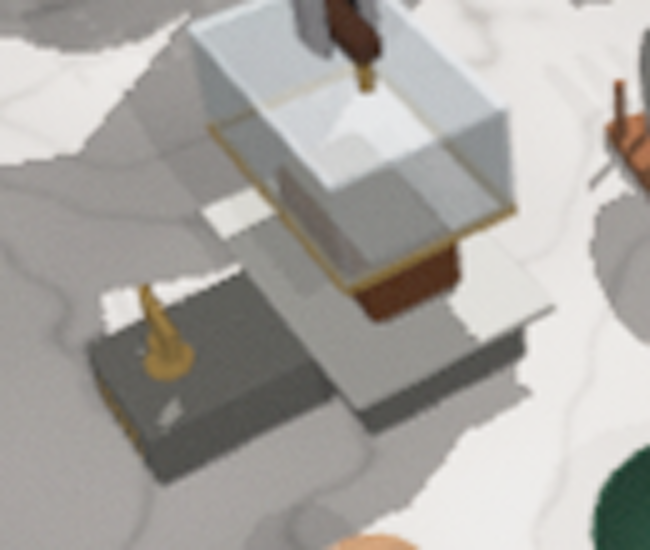

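Cover held level over the cake with rim corners at about (208,128), (348,292), (515,210) in the crop, the plate around it evenly. Lower on.

Request:
servo_tool([
  {"dx":0,"dy":0,"dz":0.1,"wx":0,"wy":0,"wz":0,"fingers":1},
  {"dx":0,"dy":0,"dz":0.22,"wx":0,"wy":0,"wz":0,"fingers":1},
  {"dx":0,"dy":0,"dz":0.34,"wx":0,"wy":0,"wz":0,"fingers":1},
  {"dx":0,"dy":0,"dz":0.44,"wx":0,"wy":0,"wz":0,"fingers":1},
  {"dx":0,"dy":0,"dz":0.51,"wx":0,"wy":0,"wz":0,"fingers":1},
  {"dx":0,"dy":0,"dz":0.56,"wx":0,"wy":0,"wz":0,"fingers":1},
  {"dx":0,"dy":0,"dz":0.56,"wx":0,"wy":0,"wz":0,"fingers":1},
  {"dx":0,"dy":0,"dz":0.56,"wx":0,"wy":0,"wz":0,"fingers":1},
])

```text
clock: 22.4
eef_pos: [512.6, -126.7, 158.7]
eef_rot: [3.141, -0.0, 0.075]
wrist_force: [0.5, 0.6, -5.1]
finger_gap: 17.6
finger_force: 50.0
```

```bash
python3 cm.py low; python3 - <<'E'
import cv2
a=cv2.imread("pics/low.png")[190:290,205:315];cv2.imwrite("pics/lowc.png",cv2.resize(a,None,fx=6,fy=6,interpolation=2))
E
```

```text
[ 512.63029374 -126.74424831  158.73897857] [ 3.14140457e+00 -4.58320688e-04  7.48230174e-02] 17.60819604450627
[270.4, 220.6] [266.77220934 217.7262361 ] 0.66
(array([ 5.16769255e+02, -1.27435614e+02,  9.31165356e-02]), np.float64(0.909899442719365))
```

View pics/lowc.png

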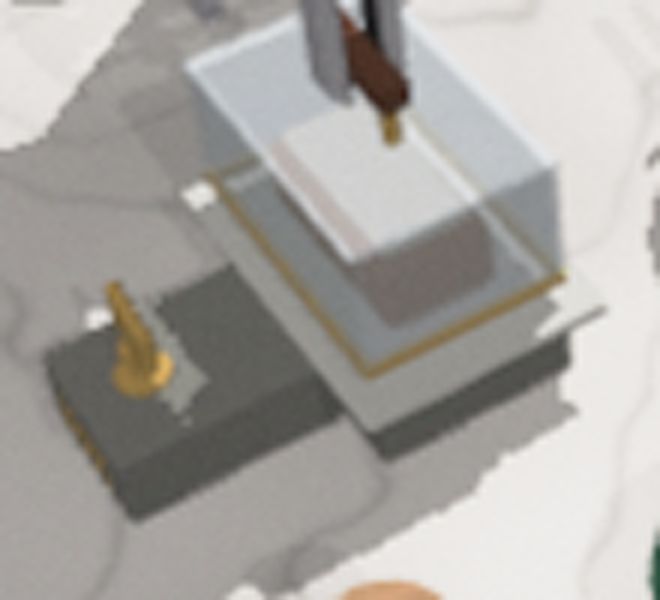

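```bash
python3 - <<'E'
from h import *
import pickle
c=pickle.load(open("m2.pkl","rb"))[1]
f=lambda p:np.array(p)/6+[205,190]-.4
p=ray(c,f([[183,195],[605,308],[378,432]]),53);q=ray(c,f([[208,177],[563,277],[370,375]]),65)
for a in(p,q):print(a.round(1).tolist(),a[:2].mean(0),np.hypot(*(a[2]-a[0])),np.hypot(*(a[2]-a[1])),np.arctan2(*(a[2]-a[0])[::-1]),np.arctan2(*(a[1]-a[2])[::-1])-1.571)
E
```

```text
[[424.5, -200.3], [610.5, -53.9], [623.7, -181.6]] [ 517.47858914 -127.10869478] 200.09341061126707 128.35662988392244 0.09336422792619183 0.1029893979014882
[[431.7, -187.3], [591.8, -66.4], [600.3, -173.4]] [ 511.74801556 -126.8424495 ] 169.14314550401807 107.41220492753824 0.08223128946139646 0.07849148053385036
```

Request:
servo_tool([
  {"dx":0.01,"dy":0,"dz":0,"wx":0,"wy":0,"wz":-0.003,"fingers":1},
  {"dx":0.015,"dy":0,"dz":0,"wx":0,"wy":0,"wz":-0.004,"fingers":1},
  {"dx":0.015,"dy":0,"dz":0,"wx":0,"wy":0,"wz":-0.004,"fingers":1},
  {"dx":0.015,"dy":0,"dz":0,"wx":0,"wy":0,"wz":-0.004,"fingers":1},
  {"dx":0.015,"dy":0,"dz":0,"wx":0,"wy":0,"wz":-0.004,"fingers":1},
  {"dx":0.015,"dy":0,"dz":0,"wx":0,"wy":0,"wz":-0.004,"fingers":1},
])

```text
clock: 23.1
eef_pos: [513.9, -126.6, 158.4]
eef_rot: [-3.142, 0.0, 0.083]
wrist_force: [0.2, -1.3, -4.6]
finger_gap: 17.7
finger_force: 50.0
```

```bash
python3 s.py; python3 -c "
from cell import *
print(sign_off())"
```

```text
clock 23.1
joints [-3.10679951e-01  2.97792304e-01  1.63727141e+00  3.06441369e-05
  1.20654861e+00  1.17732661e+00]
eef_pos [ 513.93791204 -126.56541045  158.44964046]
eef_rot [-3.14155867e+00  7.19055689e-06  8.27788538e-02]
wrist_force [ 0.17684974 -1.34724878 -4.62056128]
moment [ 0.08272688  0.02438164 -0.02656335]
finger_gap 17.709703048550864
finger_force 49.99843955039978
the job is handed in; nothing more can be done
None
```

The key is wound to its hard stop, and the cover is held still and level about 11 mm above the plate, centred to within a few millimetres by my measurements, with the cake inside. I handed the job in at 23 s, and the sign-off returned no verdict.

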